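Shut one gas valve on a crowded manifold and vent the line

TASK

Shut off the gas valve with the red wing knob: turn it clockwise past where it first touches its seat until it comes up solid against its stop, and nip it up snug, about a third of a newton metre, without overtightening it. Then gently press the white vent button all the way down for a moment to relieve the line and let it come back up. Do not touch the other three valves or disturb the things standing about.

Things in the scene. Friction and masses are not known exactly. Their poses are not given: they have to be found in the camera images.
- manifold: plain steel gas manifold block of the drinks dispenser, fixed to the worktop: 76 mm (its x) by 350 mm (its y) by 50 mm high, four small brass barbs on its -x side, four valves in a row along its top and one white button near its -y end. Origin: centre of its underside, on the worktop; z up.
- valve_red: round brass foot (42 mm across) of the valve with the red wing knob, fixed on the manifold's top. Origin: centre of its underside, on the valve's vertical axis, 50 mm above the worktop. The four valves stand on the manifold's centre line 66 mm apart in any order.
- collar_red_mark (a point): point on the rim of the brass collar (33 mm across) under the red knob, 66 mm above the worktop; x points away from the axis, along the foot's x at rest. The collar carries the knob's solid stop, is stiff (0.0125 rad per N m on the knob) and springs back. Against the stop 0.18 to 0.5 N m is snug (0.00225 to 0.00625 rad of twist); more damages the seat.
- knob_red (a joint): turn of the red valve's spindle in rad: 2.0 is on its seat, smaller is more open; grows clockwise seen from above. Starts at 0.9 to 1.4, turns with the knob against 0.04 N m of friction and stays where left. Once on the seat the knob turns on by 0 to 0.3 rad, different each time and not in this reading, while the washer takes up against 0.09 N m; then it meets the solid stop.
- knob_red_grip (a point): point on the red knob's vertical axis at the height to grip, 102 mm above the worktop. The knob is a disc of 36 mm diameter (71 to 78 mm above the worktop) that carries an upright wing 35 mm long, 13 mm thick, from 78 to 115 mm above the worktop. x axis: along the wing, towards the end with the white line; z up.
- vent (a joint): travel of the vent button in m: 0 is up, 0.010 is the end of its travel. A spring pushes it back: 1.2 N starts it, 4.2 N takes it 5 mm, 5.4 N 7 mm and 7.2 N 10 mm down; from 7 mm it vents.
- vent_top (a point): centre of the top of the white vent button (26 mm diameter, standing 14 mm proud of a steel ring of 40 mm diameter), 72 mm above the worktop when it is up, 75 mm or more from the nearest valve axis. It is pressed straight down.
- valve_blue: valve with the blue wing knob, of the same size and form as the red one, on the same manifold 66 mm from its neighbours. Origin: centre of the underside of its brass foot, on its axis, 50 mm above the worktop. Its wing may stand at any angle and reaches 18 mm from the axis, up to 115 mm above the worktop. It must not be touched.
- valve_yellow: valve with the yellow wing knob, of the same size and form as the red one, on the same manifold 66 mm from its neighbours. Origin: centre of the underside of its brass foot, on its axis, 50 mm above the worktop. Its wing may stand at any angle and reaches 18 mm from the axis, up to 115 mm above the worktop. It must not be touched.
- valve_black: valve with the black wing knob, of the same size and form as the red one, on the same manifold 66 mm from its neighbours. Origin: centre of the underside of its brass foot, on its axis, 50 mm above the worktop. Its wing may stand at any angle and reaches 18 mm from the axis, up to 115 mm above the worktop. It must not be touched.
- toothpicks: small glass jar with a black cap and a green label, 45 mm across, 105 mm high, standing loose on the worktop; a bystander. Origin: centre of its underside.
- bitters_a: small brown dropper bottle with a red and white label, 33 mm across, 102 mm high, standing loose on the worktop; a bystander. Origin: centre of its underside.
- bitters_b: small brown dropper bottle with a blue and white label, 33 mm across, 102 mm high, standing loose on the worktop; a bystander. Origin: centre of its underside.
- clip_jar: small clip-top glass jar, 66 mm across, 78 mm high, standing loose on the worktop; a bystander. Origin: centre of its underside.
- glass_stopper_1: clear glass decanter stopper standing upright, 38 mm across, 72 mm high, standing loose on the worktop; a bystander. Origin: centre of its underside.

How it is judged (in metres and radians):
On the way, in this order (a step that is already met when the one before it is completed fails the run):
1. the red valve is shut and held snug against its solid stop: at least 0.18 N m, seen as 0.00225 rad of twist of its collar, for 0.15 s (value of joint knob_red above 1.93 rad and angle between the x axis of collar_red_mark and the x axis of valve_red, either way round above 0.00225 rad), for 0.15 s.
2. the vent button is held at least 7 mm down for 0.2 s while the red knob stays shut (value of joint vent above 0.007 m and value of joint knob_red above 1.93 rad), for 0.2 s.
At the end, for the whole second after the job is handed in: The red knob rests within 0.07 rad of its seat (joint above 1.93 of 2.0), the vent button is back up (less than 1 mm down), and both are let go (value of joint knob_red above 1.93 rad and value of joint vent below 0.001 m and velocity of joint knob_red below 0.05 rad/s); the robot touches nothing.
It fails at once if the red valve is overtightened (more than 0.5 N m, 0.00625 rad of twist of its collar) (angle between the x axis of collar_red_mark and the x axis of valve_red, either way round above 0.00625 rad).
It fails at once if a neighbouring valve is touched with more than 1 N (contact force between any of the fingers, the arm and valve_blue above 1 N or contact force between any of the fingers, the arm and valve_yellow above 1 N or contact force between any of the fingers, the arm and valve_black above 1 N).
It fails at once if the manifold or its button is pushed with more than 30 N (contact force between any of the fingers, the arm and manifold above 30 N).
It fails at once if a bystander is moved more than 20 mm (distance of any of toothpicks, bitters_a, bitters_b, clip_jar, glass_stopper_1 from where it was at the start of the episode above 0.02 m).
It also fails if it takes over 72 s, if anything falls off the work surface, if the arm or the gripper's body presses on something with over 40 N, if the wrist force passes 120 N, or if a joint passes its speed limit or range.

ROBOT

A 7-joint arm with a two-finger parallel gripper is mounted at the origin on a cart in front of the work surface, level with it; the furniture and walls round the work are solid. World frame = base frame: x ahead of the robot, y to its left, z up, the work surface at z = 0. Lengths are in m, angles in degrees, forces in N, time in s.
With the tool pointing down it reaches from about 0.35 to 0.775 m from the base axis. Payload 3.1 kg.
Tool frame: the origin (TCP) lies on the centre line of the jaws, within the pads' length; the fingertips stand 17 mm ahead of it and the grasp point (between the pads) lies 2 mm behind it (robot.tip_reach is the distance from the TCP to the fingertips, in m); z points along the fingers, y is the line along which they close (so a half turn about z gives the same grasp; the last joint's range is limited). The gripper opens to 85 mm and grips with 20 to 120 N. Pads are 22 mm wide; open, the fingers measure 114 mm over their backs; the gripper's body (76 mm by 85 mm) begins 54 mm behind the grasp point. The pads swing forward as they close: fully open they stand 13 mm farther back than shut.
Start: joints at [-73.15, 17.813, 0.802, 86.603, -0.252, 75.585, -1.558], TCP at [0.181, 0.519, 0.248] pointing down, gripper open.
Joint ranges: [-154.91, 154.91], [-16.99, 109.72], [-72.82, 74.43], [7.12, 147.25], [-82.49, 262.49], [11.32, 116.49], [-174.64, 174.64]. Speed limits (degrees/s): [159.86, 159.86, 180, 180, 180, 180, 180].

INTERFACE

Orientations are given as [roll, pitch, yaw] about the fixed x, y, z axes, in that order (R = Rz(yaw) Ry(pitch) Rx(roll)).
In Python, from station import robot, fingers, vision, workorder, recognise gives the robot as it stands. Calls block until the motion is done:
- robot.move_to(position, orientation): joint-space move of the TCP to a pose.
- robot.line_to(position, orientation=None, velocity=0.15, f_stop=None): straight line of the TCP; orientation=None keeps the orientation; velocity is the mean speed in m/s. With f_stop (N) it stops when the force on the tool has changed by that much, and returns True; else False.
- robot.move_j(angles): joint-space move.
- fingers.gripper_to(opening, force=None): opening from 0.0 (shut) to 1.0 (fully open); force is the grip in N (None keeps the last); returns when the fingers have stopped.
- robot.pause(seconds).
- robot.inverse_kinematics(position, orientation): joint angles nearest the present ones, or None.
- vision.grab_frame(name): name is "scene" or "top" or "wrist"; returns the picture (480x640x3 uint8, red, green, blue); there is no depth.
- vision.calibration(name): a dict with "mtx" (3x3 intrinsics, pixels), "k1" (the pictures are not rectified: a ray, as slopes to the right and down, at radius r is drawn at 1 + k1 r^2 times it, then the intrinsics apply), "extrinsics" (4x4, takes a point from world to camera coordinates); the wrist camera has in their place "T_tool_cam" (4x4, takes a point from camera to tool coordinates, whose origin is the TCP and whose axes are the flange's). Camera axes: x right, y up, looking along -z (the intrinsics and any distortion apply to the point x, -y, -z); pixel columns grow to the right and rows downward; lengths in m; the calibration is good to about 2 mm. A picture is of the moment at which its call begins: read the wrist's pose just before it. calibration takes no time and is no camera call.
A pose or a line that the arm cannot do raises robot.PlanningError and nothing moves.
- workorder.close_job(): hands the job in; it is judged then, once.
Trained networks look in the newest picture that a camera, given by its name, has taken for a name from the list of things; names that differ only in an ending like _2 or _b are one class to them, and where a whole thing is asked for, a point or a joint stands for the part that bears it (a point fixed in the world has none). Each returns a list of dicts, best first, with "p" (0 to 1); they miss things now and then, are a little off and sometimes report something else, mostly with a low value. They report only what shows in the picture. A call takes as long as a camera call.
- recognise(label, camera): "rect" ([centre column, centre row, width, height] in pixels, round what is visible of it).
Readings, each from a call of its own:
- robot.current_time_s(): time.
- robot.current_joint_positions(): joint angles.
- robot.current_dq(): joint speeds.
- robot.current_joint_torque(): joint torques, N m.
- robot.current_tool_pos(): TCP position.
- robot.current_eef_rot(): TCP orientation.
- robot.current_contact_force(): force on the tool from outside, world axes, zero at the start.
- robot.current_torque(): the same for the moment, N m.
- robot.current_finger_gap(): opening from 0.0 (shut) to 1.0 (fully open).
- robot.current_gripper_force(): force on a finger pad.
Only numpy, scipy, OpenCV 4.12 (cv2) and the standard library are available. Lean on these libraries where they do the work, as an engineer would, in place of code of your own. Each camera call takes 0.05 s, during which the arm holds its last target. There are 200 camera calls.

## Working session

There is one attempt and no reset: what is moved stays moved. The work goes in short steps, each a Python script; the robot and the scene stay as the last script left them, time stands still between calls to the robot, and variables do not carry over. Pictures are saved under pics/ and viewed, at most 10 in all, crops included, and the job is handed in when it is done.

```bash
mkdir -p pics; cat > h.py <<'E'
import numpy as np, cv2
from station import robot, fingers, vision, workorder, recognise
def save(img,n): cv2.imwrite('pics/'+n,cv2.cvtColor(img,cv2.COLOR_RGB2BGR))
def ray(cal,uv,T=None):
    "origin, direction in world (T: tool pose 4x4 for wrist)"
    K=np.array(cal['mtx']);d=np.array([(uv[0]-K[0,2])/K[0,0],(uv[1]-K[1,2])/K[1,1]]);s=d.copy()
    for _ in range(20): s=d/(1+cal['k1']*(s@s))
    M=np.linalg.inv(np.array(cal['extrinsics'])) if T is None else T@np.array(cal['T_tool_cam'])
    return M[:3,3],M[:3,:3]@np.array([s[0],-s[1],-1])
def at_z(cal,uv,z,T=None):
    o,d=ray(cal,uv,T);return o+d*(z-o[2])/d[2]
def toolT():
    from scipy.spatial.transform import Rotation as R
    T=np.eye(4);T[:3,:3]=R.from_euler('xyz',robot.current_eef_rot(),degrees=True).as_matrix();T[:3,3]=robot.current_tool_pos();return T
E
python3 - <<'E'
from h import *
print(robot.current_time_s(),robot.current_eef_rot(),robot.current_tool_pos(),robot.tip_reach)
for c in('top','scene'):
    save(vision.grab_frame(c),c+'.png');cal=vision.calibration(c)
    for n,z in [('valve_red',.06),('knob_red_grip',.1),('valve_blue',.06),('valve_yellow',.06),('valve_black',.06),('vent_top',.072),('toothpicks',.05),('bitters_a',.05),('clip_jar',.04),('glass_stopper_1',.036)]:
        for r in recognise(n,c)[:3 if n=='bitters_a' else 1]: print(c,n,round(r['p'],2),np.round(r['rect']),at_z(cal,r['rect'][:2],z).round(3))
E
```

```text
0.0 [-1.79867099e+02  4.54565052e-03  1.60764987e+02] [0.1809914  0.51865102 0.24722075] 0.017
top valve_red 0.67 [262. 243.  19.  12.] [0.49  0.067 0.06 ]
top knob_red_grip 0.43 [305. 253.  16.  13.] [ 0.455 -0.056  0.1  ]
top valve_blue 0.46 [304. 255.  14.  11.] [ 0.453 -0.053  0.06 ]
top valve_yellow 0.71 [240. 239.  14.  17.] [0.501 0.131 0.06 ]
top valve_black 0.43 [285. 249.  16.  15.] [0.47  0.002 0.06 ]
top vent_top 0.43 [332. 260.   8.   6.] [ 0.435 -0.13   0.072]
top toothpicks 0.84 [438. 237.  27.  22.] [ 0.496 -0.44   0.05 ]
top bitters_a 0.57 [447. 208.  23.  10.] [ 0.582 -0.472  0.05 ]
top bitters_a 0.5 [287. 250.  19.  20.] [ 0.47  -0.004  0.05 ]
top clip_jar 0.88 [473. 255.  30.  25.] [ 0.444 -0.546  0.04 ]
top glass_stopper_1 0.67 [150. 269.  18.  14.] [0.422 0.396 0.036]
scene valve_red 0.66 [290. 218.  12.  22.] [0.486 0.082 0.06 ]
scene knob_red_grip 0.45 [289. 216.  14.  18.] [0.471 0.06  0.1  ]
scene valve_blue 0.59 [305. 249.   9.  24.] [ 0.45  -0.044  0.06 ]
scene valve_yellow 0.55 [282. 204.  13.  19.] [0.503 0.148 0.06 ]
scene valve_black 0.64 [299. 234.  10.  19.] [0.472 0.013 0.06 ]
scene toothpicks 0.7 [406. 339.  29.  36.] [ 0.484 -0.433  0.05 ]
scene bitters_a 0.83 [448. 334.  12.  22.] [ 0.582 -0.488  0.05 ]
scene bitters_a 0.73 [410. 306.  16.  23.] [ 0.564 -0.368  0.05 ]
scene clip_jar 0.74 [427. 385.  28.  40.] [ 0.442 -0.551  0.04 ]
scene glass_stopper_1 0.56 [221. 178.   8.  18.] [0.419 0.39  0.036]
```

```bash
python3 - <<'E'
from h import *
print(np.round(vision.calibration('wrist')['T_tool_cam'],3))
fingers.gripper_to(0.45)
robot.move_to([0.487,0.067,0.24],[180,0,160.8])
T=toolT();im=vision.grab_frame('wrist');save(im,'w1.png');np.save('w1T.npy',T)
print(robot.current_time_s(),robot.current_joint_positions(),T.round(3))
cal=vision.calibration('wrist')
for n,z in [('valve_red',.06),('knob_red_grip',.1),('valve_blue',.06),('valve_yellow',.06),('valve_black',.06),('vent_top',.072)]:
    for r in recognise(n,'wrist')[:1]: print(n,round(r['p'],2),np.round(r['rect']),at_z(cal,r['rect'][:2],z,T).round(3))
E
```

```text
[[ 0.001  0.96   0.281  0.072]
 [ 1.    -0.002  0.    -0.001]
 [ 0.001  0.281 -0.96  -0.127]
 [ 0.     0.     0.     1.   ]]
3.6417 [-36.53505312  12.09813176  31.7520423   97.15834525  -6.66723338
  72.63361907  67.6021621 ] [[-0.945  0.326 -0.     0.487]
 [ 0.326  0.945  0.001  0.069]
 [ 0.     0.    -1.     0.24 ]
 [ 0.     0.     0.     1.   ]]
valve_red 0.7 [321. 214.  57.  75.] [0.49 0.07 0.06]
knob_red_grip 0.76 [319. 218.  54.  65.] [0.483 0.07  0.1  ]
valve_blue 0.9 [141. 231.  78.  73.] [ 0.457 -0.07   0.06 ]
valve_yellow 0.62 [408. 205.  55.  74.] [0.505 0.135 0.06 ]
valve_black 0.77 [235. 222.  59.  74.] [0.475 0.004 0.06 ]
vent_top 0.89 [ 60. 231.  36.  35.] [ 0.434 -0.126  0.072]
```

View pics/w1.png

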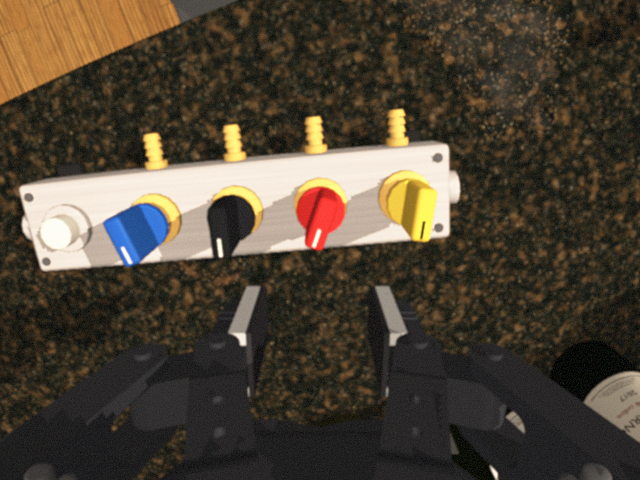

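The manifold is in view, with barbs at the top of the frame (-x side). The valves run blue (141,231), black (235,222), red (321,214), yellow (408,205), and the vent is at (60,231). I'll zoom in on the red wing for its angle.

```bash
python3 -c "
import cv2
i=cv2.imread('pics/w1.png')[170:260,270:370];cv2.imwrite('pics/c1.png',cv2.resize(i,None,fx=6,fy=6,interpolation=cv2.INTER_CUBIC))"
```

```text
(no output)
```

View pics/c1.png

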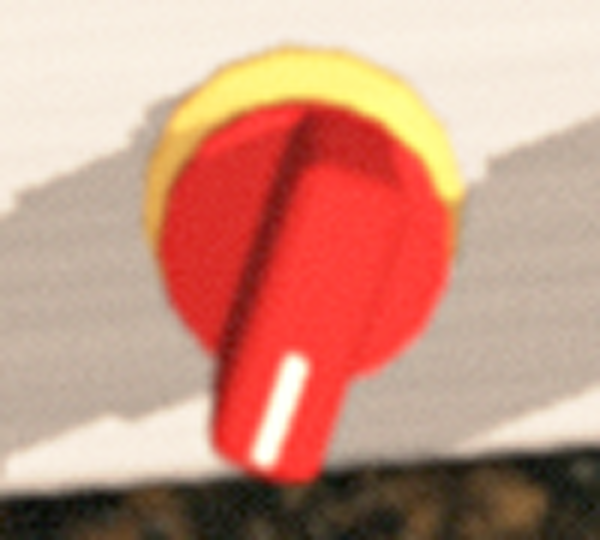

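The wing's top face spans crop (300,168)/(402,185) to (217,435)/(325,478). The white line runs from (297,355) to (265,465), so the line end points to the lower left of the frame.

```bash
python3 - <<'E'
from h import *
T=np.load('w1T.npy');cal=vision.calibration('wrist')
f=lambda c,z:at_z(cal,(270+c[0]/6,170+c[1]/6),z,T)
a=[f(c,.115) for c in [(300,168),(402,185),(217,435),(325,478)]]
print(np.mean(a,0).round(4))
ang=lambda p,q:np.degrees(np.arctan2(*(q-p)[1::-1]))
print(ang(a[0],a[2]),ang(a[1],a[3]),ang(f((297,355),.115),f((265,465),.115)),np.linalg.norm(a[2]-a[0]),np.linalg.norm(a[1]-a[0]))
v=[at_z(cal,p,.05,T) for p in [(22,186),(449,144),(450,234),(44,270)]]
print(np.array(v).round(4),np.mean(v,0).round(4),ang(v[0],v[1]),ang(v[3],v[2]))
# disc centre, disc edge left 160,right 452, ,
print(f((305,240),.0745).round(4))
print('vent',at_z(cal,(60,231),.072,T).round(4))
for y in range(-180,181,20):
    q=robot.inverse_kinematics([.486,.07,.1],[180,0,y]); print(y,None if q is None else np.round(q,0))
E
```

```text
[0.4832 0.0721 0.115 ]
-35.86137513259946 -32.706751356424384 -34.51928700078013 0.030485530088922054 0.010794421200026817
[[ 0.3899 -0.1549  0.05  ]
 [ 0.4721  0.1796  0.05  ]
 [ 0.5424  0.1628  0.05  ]
 [ 0.4613 -0.1735  0.05  ]] [0.4664 0.0035 0.05  ] 76.19292904168788 76.43462466516368
[0.484  0.0715 0.0745]
vent [ 0.4339 -0.1254  0.072 ]
-180 [-32.  20.  27. 108. -11.  54.  91.]
-160 [-30.  20.  25. 108. -10.  54. 110.]
-140 [-28.  20.  22. 108.  -9.  54. 128.]
-120 [-26.  20.  19. 108.  -8.  54. 147.]
-100 [-23.  19.  16. 108.  -7.  54. 166.]
-80 [ 29.  28. -51. 106.  25.  58. 157.]
-60 [ 35.  33. -62. 106.  33.  62. 171.]
-40 [ -58.   32.   65.  109.  -33.   61. -109.]
-20 [-58.  32.  65. 109. -33.  61. -89.]
0 [-52.  27.  56. 109. -27.  58. -75.]
20 [-50.  26.  52. 109. -24.  57. -57.]
40 [-48.  25.  48. 109. -22.  56. -39.]
60 [-45.  24.  44. 109. -20.  56. -22.]
80 [-43.  23.  41. 109. -18.  55.  -3.]
100 [-40.  22.  38. 109. -16.  55.  15.]
120 [-38.  21.  35. 108. -15.  55.  34.]
140 [-36.  21.  32. 108. -14.  54.  53.]
160 [-34.  21.  30. 108. -13.  54.  72.]
180 [-32.  20.  27. 108. -11.  54.  91.]
```

```bash
python3 - <<'E'
from h import *
def st(s): print(s,round(robot.current_time_s(),2),np.round(robot.current_tool_pos(),4),np.round(robot.current_eef_rot(),2),'F',np.round(robot.current_contact_force(),2),'M',np.round(robot.current_torque(),3),'gap',round(robot.current_finger_gap(),3),round(robot.current_gripper_force(),1))
o=[180,0,145.5]
robot.move_to([.4835,.072,.16],o);robot.pause(.3);st('above')
print(robot.line_to([.4835,.072,.1005],o,velocity=.06,f_stop=6));robot.pause(.3);st('down')
save(vision.grab_frame('wrist'),'w2.png')
fingers.gripper_to(0.0,force=30);robot.pause(.3);st('grip')
E
```

```text
above 4.66 [0.4849 0.072  0.1617] [1.7984e+02 1.3000e-01 1.4552e+02] F [ 0.79 -0.17  0.24] M [-0.019  0.004  0.034] gap 0.446 0.0
False
down 6.1 [0.4836 0.0721 0.1007] [1.7998e+02 1.0000e-02 1.4551e+02] F [0.38 0.58 0.32] M [-0.005 -0.027  0.004] gap 0.449 0.0
grip 6.79 [0.4836 0.0723 0.1006] [179.97  -0.   145.51] F [-0.33  1.67  0.67] M [ 0.299  0.052 -0.014] gap 0.146 34.8
```

View pics/w2.png

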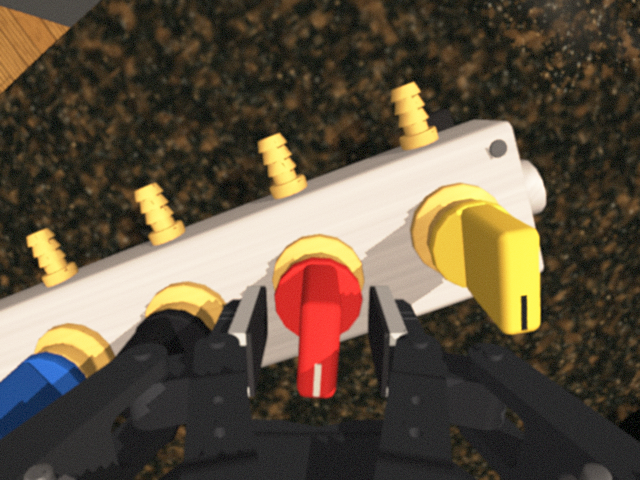

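The jaws are centred on the red wing and gripped it: the gap is 12.4 mm, and the wing sits at (318,330) in the picture. Next I'll do the first part of the turn, which is certain to be free.

```bash
cat >> h.py <<'E'
P=[.4836,.0722,.1006]
def mz(n=3): return float(np.mean([robot.current_torque()[2] for _ in range(n)]))
E
python3 - <<'E'
from h import *
for y in (135,125,117,115):
    robot.line_to(P,[180,0,y],velocity=.05)
    print(y,round(robot.current_time_s(),2),'M',np.round(robot.current_torque(),3),np.round(robot.current_contact_force(),1),robot.current_eef_rot()[2])
for i in range(12):
    y=115-.15*(i+1);robot.line_to(P,[180,0,y])
    t=robot.current_time_s();print(round(y,2),round(t,3),round(mz(),4),round(robot.current_eef_rot()[2],3),round(robot.current_time_s()-t,3))
robot.pause(.3);print(round(mz(),4),robot.current_eef_rot()[2],np.round(robot.current_contact_force(),1),robot.current_gripper_force())
E
```

```text
135 7.12 M [ 0.377 -0.071 -0.007] [0.1 1.7 1.1] 135.1682958326742
125 7.45 M [ 0.562 -0.243 -0.043] [1.9 3.3 1. ] 125.24163749558427
117 7.74 M [ 0.733 -0.464 -0.016] [ 2.3  2.9 -0.3] 117.27426616142354
115 7.99 M [ 0.901 -0.662  0.034] [ 2.5  4.1 -0.9] 115.16285331076286
114.85 8.242 0.0206 114.976 0.0
114.7 8.492 0.0226 114.829 0.0
114.55 8.742 0.0796 114.679 0.0
114.4 8.992 0.0801 114.527 0.0
114.25 9.242 0.0268 114.377 0.0
114.1 9.492 -0.0016 114.227 0.0
113.95 9.742 0.0799 114.08 0.0
113.8 9.992 0.0313 113.931 0.0
113.65 10.242 0.0203 113.779 0.0
113.5 10.492 0.0882 113.633 0.0
113.35 10.742 -0.0004 113.475 0.0
113.2 10.992 0.0083 113.33 0.0
0.0188 113.32639131965648 [ 2.7  4.6 -1.7] 34.20973241329193
```

```bash
python3 - <<'E'
from h import *
y=113.2;L=[];prev=None;n=0
while y>62:
    y-=.4;robot.line_to(P,[180,0,y]);m=mz(1);a=robot.current_eef_rot()[2];lag=a-y;n+=1
    L.append((round(y,1),round(lag,3),round(m,3)))
    if lag>.42 or m>.22: break
    if robot.current_time_s()>42: break
print(*L[::4],L[-3:],sep='\n');robot.pause(.2)
print(robot.current_time_s(),mz(),robot.current_eef_rot()[2]-y,np.round(robot.current_contact_force(),1),robot.current_tool_pos())
E
```

```text
(112.8, np.float64(0.124), -0.008)
(111.2, np.float64(0.123), -0.026)
(109.6, np.float64(0.126), 0.016)
(108.0, np.float64(0.122), 0.05)
(106.4, np.float64(0.123), -0.023)
(104.8, np.float64(0.124), 0.038)
(103.2, np.float64(0.124), 0.003)
(101.6, np.float64(0.124), 0.03)
(100.0, np.float64(0.122), -0.025)
(98.4, np.float64(0.122), 0.036)
(96.8, np.float64(0.121), 0.011)
(95.2, np.float64(0.12), -0.003)
(93.6, np.float64(0.121), -0.014)
(92.0, np.float64(0.128), -0.066)
(90.4, np.float64(0.124), -0.005)
(88.8, np.float64(0.12), -0.057)
(87.2, np.float64(0.136), 0.01)
(85.6, np.float64(0.135), 0.128)
(84.0, np.float64(0.137), 0.087)
(82.4, np.float64(0.135), 0.078)
(80.8, np.float64(0.139), 0.067)
(79.2, np.float64(0.137), 0.05)
(77.6, np.float64(0.135), 0.093)
(76.0, np.float64(0.182), 0.216)
[(76.4, np.float64(0.15), 0.158), (76.0, np.float64(0.182), 0.216), (75.6, np.float64(0.194), 0.237)]
34.9917 0.30241266513781256 0.19725586855010135 [ 4.9  4.  -2.9] [0.48500102 0.07289951 0.10075974]
```

```bash
python3 - <<'E'
from h import *
def avg():
    v=[]
    for _ in range(8): robot.pause(.04);v.append(mz(1))
    return np.mean(v),np.std(v)
y=75.6;m,s=avg();print(y,m,s,robot.current_eef_rot()[2]-y)
while m<.31 and y>73.5:
    y-=.15;robot.line_to(P,[180,0,y]);m,s=avg();print(round(y,2),round(m,3),round(s,3),robot.current_eef_rot()[2]-y)
print(robot.current_time_s())
E
```

```text
75.6 0.2789072984281782 0.019984629498803693 0.1962926530660809
75.45 0.335 0.026 0.20947189511775832
35.9083
```

The knob is snug at about 0.33 N m and was held there. Now I'll release it and go to the vent.

```bash
python3 - <<'E'
from h import *
fingers.gripper_to(0.45);robot.pause(.1)
robot.line_to([P[0],P[1],.2],[180,0,75.45],velocity=.12)
fingers.gripper_to(0.0,force=30)
robot.move_to([.434,-.127,.17],[180,0,166]);robot.pause(.3)
T=toolT();im=vision.grab_frame('wrist');save(im,'w3.png');cal=vision.calibration('wrist')
for n,z in (('vent_top',.072),('knob_red_grip',.1)):
    for r in recognise(n,'wrist')[:1]: print(n,r['p'],np.round(r['rect']),at_z(cal,r['rect'][:2],z,T))
print(robot.current_time_s(),robot.current_tool_pos(),robot.current_contact_force(),robot.current_finger_gap())
np.save('w3T.npy',T)
E
```

```text
vent_top 0.58 [314. 242.  45.  50.] [ 0.43301483 -0.12890156  0.072     ]
knob_red_grip 0.77 [630. 247.  20.  50.] [0.46796358 0.0370435  0.1       ]
39.9333 [ 0.43403325 -0.12690843  0.1699808 ] [0.25700346 0.81220376 0.6310465 ] 0.001705389369741631
```

View pics/w3.png

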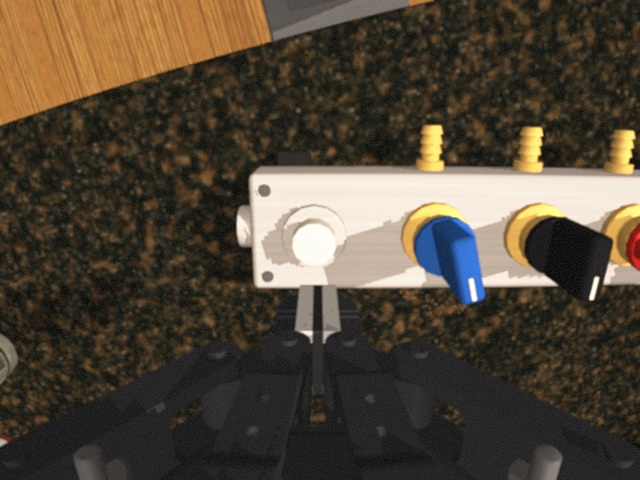

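The vent button top is at (314,243), nearly below the closed fingers, and nothing is near the path.

```bash
python3 - <<'E'
from h import *
x,y=.4335,-.1285;o=[180,0,166]
robot.line_to([x,y,.098],o,velocity=.08);robot.pause(.2);f0=robot.current_contact_force()[2]
hit=robot.line_to([x,y,.0775],o,velocity=.02,f_stop=9.5)
for _ in range(5): robot.pause(.1);print(hit,robot.current_contact_force()[2]-f0,robot.current_tool_pos()[2])
print(robot.current_time_s())
E
```

```text
True 5.96333342465719 0.07934903843374709
True 6.433237038925006 0.07936262640331032
True 6.635637609279201 0.07936629765426145
True 6.778259664558127 0.07936115410327493
True 4.875037868418925 0.07938397122496503
42.5917
```

```bash
python3 - <<'E'
from h import *
x,y=.4335,-.1285;o=[180,0,166]
f0=robot.current_contact_force()[2]
for z in (.0788,.0782,.0776):
    robot.line_to([x,y,z],o,velocity=.01);v=[]
    for _ in range(5): robot.pause(.08);v.append(robot.current_contact_force()[2])
    print(z,np.mean(v),robot.current_tool_pos()[2])
    if np.mean(v)>8.5: break
robot.line_to([x,y,.17],o,velocity=.05);robot.pause(.3)
T=toolT();save(vision.grab_frame('wrist'),'w4.png')
robot.line_to([x,y,.25],o);robot.move_to([P[0],P[1],.26],o);robot.pause(.3)
save(vision.grab_frame('wrist'),'w5.png')
import cv2;a=cv2.imread('pics/w4.png')[:300];b=cv2.imread('pics/w5.png')[:300];cv2.imwrite('pics/c.png',np.vstack([a,b]))
print(robot.current_time_s(),robot.current_contact_force())
E
```

```text
0.0788 6.959859936811 0.07920561663610615
0.0782 11.135269545436973 0.07905205835385627
48.1333 [ 0.52768055 -0.19315573 -0.88699318]
```

View pics/c.png

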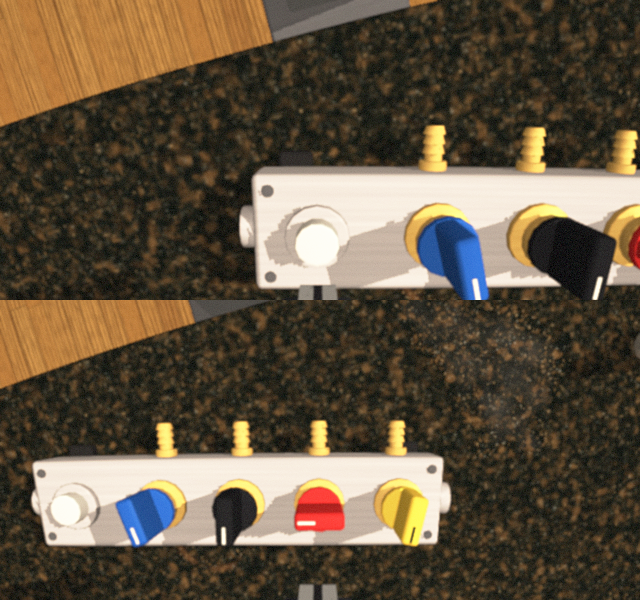

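The button is back up at (317,243). The red wing now lies along the row at (319,510), and the other valves haven't moved. The button bottomed out at 11 N.

```bash
python3 -c "
from h import *
print(workorder.close_job(),robot.current_time_s())"
```

```text
the job is handed in; nothing more can be done
the job is handed in; nothing more can be done
```

The red valve is shut and nipped up against its solid stop at about 0.33 N m. The vent button was pressed to the bottom and came back up, and I saw no change in the other valves. The job was handed in at about 48 s; no verdict came back.

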